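Hold a brass lamp ball down in the sprung contact ring of an earth tester

TASK

First pull the red safety plug straight up out of the white socket of the earth tester, against its spring catch, and put it down in the orange tray. Then take the brass ball by its neck, set it upright, ball down, in the copper contact ring, press the ring all the way down so that its red band is hidden, and finish while still gripping the ball and holding the ring down. Leave everything else where it is.

Things in the scene. Friction and masses are not known exactly. Their poses are not given: they have to be found in the camera images.
- tester: Earth tester, fixed: grey base plate 160 (x) x 250 (y) x 12 mm. 65 mm to +y of its middle a black round housing, 92 mm wide, rim 62 mm above the bench, holds the copper ring; 65 mm to -y a white socket block 50 x 50 mm, top 46 mm above the bench. Black lamp panel 50 x 60 mm, 36 mm high, at x -50 mm. Origin: centre of the plate's underside, z up
- socket_mouth (a point): centre of the socket's square 15 mm hole, on the top face of the white block, 46 mm above the bench
- ring (a joint): sprung copper contact ring of the tester: how far it is pressed down, 0 (up) to 0.020 m (at its stop). It springs back up when let go. Net spring push on what presses it: about 6 N at 0 rising to about 14 N at the stop; the ball's weight alone does not move it
- ring_top (a point): centre of the copper ring's top face (moves with the ring; 84 mm above the bench when up, 64 mm when down). Ring 68 mm outer, 44 mm inner diameter, 6 mm thick; the red band below it sinks out of sight in the housing over the last 5 mm of travel
- plug: red safety plug, 50 g, starts fully in the socket, axes parallel to the tester's. Square brass shank 14 mm wide, 34 mm long, under a red head 18 (x) x 32 (y) x 36 mm (z); 70 mm in all. Origin: centre of the shank's foot, z up the plug. A spring catch in the socket holds it until pulled up with roughly 10 N; clear of the hole after 34 mm
- plug_grip (a point): point to grip on the plug's red head, 56 mm above its origin (22 mm above the socket's face); grip across the 18 mm (x axis of the plug)
- tray: orange open tray fixed to the bench, 130 (x) x 110 (y) x 30 mm high, walls and floor about 4 mm. Origin: centre of its underside, z up
- ball: brass chandelier ball, 280 to 420 g: ball 60 mm in diameter, round neck 24 mm in diameter on top, 56 to 95 mm above the origin, then a collar 30 mm across up to 101 mm. Starts upright in a square cork stand. Origin: lowest point of the ball, z up along the neck. Seated in the copper ring its origin is 9.6 mm below the ring's top face
- ball_neck (a point): point to grip on the brass ball's neck axis, 78 mm above its origin
- globe: white opal globe of the same shape and size as the brass ball, in the other cork stand; not used. Origin: its lowest point
- stand_a: square cork block stand, fixed, 66 x 66 x 25 mm, with a 40 mm square hole, holds the brass ball. Origin: centre of its underside
- stand_b: square cork block stand, fixed, 66 x 66 x 25 mm, with a 40 mm square hole, holds the white globe. Origin: centre of its underside
- candle_cup: turned brass candle cup, 72 mm across, 60 mm high, standing; not used. Origin: centre of its underside
- candle_sleeve: white candle tube, 28 mm across, 90 mm high, standing; not used. Origin: centre of its underside
- screwdriver: screwdriver lying on the bench; not used. Origin: middle of its underside
- polish_jar: jar with blue cap, 60 mm across, 70 mm high; not used. Origin: centre of its underside
- screw_tin: closed steel screw tin, 64 mm across, 45 mm high; not used. Origin: centre of its underside
Mind the look-alikes: they are no part of the job. Several things look just like the tray: the one meant starts farthest to the robot's left. There is more than one size of the plug; the one meant has the size given above.

How it is judged:
By the outcome, as a careful person would: the job done as asked, in the order asked, and still so for the second after the job is handed in, while the arm keeps its last pose, push and grip.
It also fails if it takes over 48 s, if anything falls off the work surface, if the arm or the gripper's body presses on something with over 40 N, if the wrist force passes 120 N, or if a joint passes its speed limit or range.

ROBOT

A 6-joint arm with a two-finger parallel gripper is mounted at the origin on the work surface. World frame = base frame: x ahead of the robot, y to its left, z up, the work surface at z = 0. Lengths are in m, angles in rad, forces in N, time in s.
With the tool pointing down it reaches from about 0.425 to 0.95 m from the base axis. Payload 3.5 kg.
Tool frame: the origin (TCP) lies at the very end of the fingers, on their centre line; the grasp point (between the pads) lies 19 mm behind it; x points along the fingers, z is the direction in which the jaws open and shut, and the axes are right-handed (so a half turn about x gives the same grasp; the last joint's range is limited). The gripper opens to 85 mm and grips with 20 to 120 N. Pads are 22 mm wide; open, the fingers measure 114 mm over their backs; the gripper's body (76 mm by 85 mm) begins 54 mm behind the grasp point. The pads swing forward as they close: fully open they stand 13 mm farther back than shut.
Start: joints at [-1.361, 0.286, 1.577, -0, 1.279, -0.15], TCP at [0.238, -0.632, 0.231] pointing down, gripper open.
Joint ranges: [-2.77, 2.77], [-0.9, 2.22], [0.21, 2.48], [-1.53, 4.67], [0.24, 2.81], [-2.84, 2.84]. Speed limits (rad/s): [2.79, 2.79, 3.14, 3.14, 3.14, 3.14].

INTERFACE

Orientations are given as a unit quaternion [x, y, z, w].
In Python, from plant import ctrl, cams gives the robot as it stands.
- The arm moves only by the tool play_rows, never from a script. Its argument "rows" is a list of rows, each a list of 3 entries, a list of its own where there are three numbers: the opening in per cent of the stroke, from 0 (shut) to 100 (fully open), then the shift along the tool's x, y, z in units of 0.3 m (1.0 is 0.3 m), then the turn, a rotation vector about the tool's x, y, z in units of pi/2 rad (1.0 is pi/2 rad). A call has 1 to 10 rows; each row is the pose to reach, as a shift and turn from the pose commanded when the call began, along the tool's axes at that moment; what a row does not reach only later rows make up. A row lasts 1/12 s, in which the tool goes at most 41.7 mm and 7.16 degrees, less where a joint would pass 70% of its speed; a pose out of reach is approached as far as the arm can. A call with a number of a shift or a turn outside -1 to 1 is refused whole. A call with a gripper value outside its range is refused whole. The fingers move at their own pace and stop on an object; "force" is the grip in N (left out, the last holds). Time passes only in rows, so rows that repeat a pose let the fingers close. It gives the time, the measured TCP pose, the force and the opening at its end, in the units of the state.
- ctrl.get_state(): the state, without advancing time (a new reading comes with each control period).
- cams.read_camera(name): name is "scene" or "top"; returns a dict with "color" (480x640x3 uint8, red, green, blue), "fx", "fy", "cx", "cy" (pixels), "view" (4x4, takes a point from world to camera coordinates). Camera axes: x right, y down, z forward; pixel columns grow to the right and rows downward; lengths in m; the calibration is good to about 2 mm. A picture is of the moment at which its call begins. There is no depth.
- ctrl.sign_off(): hands the job in, once; it reports no verdict.
The state is a dict: "time": time; "qpos": joint angles; "dq": joint speeds; "joint_efforts": joint torques, N m; "eef_pos": TCP position; "tcp_rot": TCP orientation; "contact_force": force on the tool from outside, world axes, zero at the start; "wrist_torque": the same for the moment, N m; "opening": opening from 0.0 (shut) to 1.0 (fully open).
Only numpy, scipy, OpenCV 4.12 (cv2) and the standard library are available. Lean on these libraries where they do the work, as an engineer would, in place of code of your own. Each camera call takes 0.05 s, during which the arm holds its last target. There are 200 camera calls.

## Working session

There is one attempt and no reset: what is moved stays moved. The work goes in short steps, Python scripts to look and compute and a tool call to move; the robot and the scene stay as the last step left them, time stands still between calls to the robot, and variables do not carry over. Pictures are saved under pics/ and viewed, about 8 in all and at most 12, crops included, and the job is handed in when it is done.

Besides the shell and the picture viewer there is one more tool, called after ">>>" as name(argument=value, ...), one argument or row to a line, values as JSON. play_rows: Moves the arm, as the interface text tells. Shifts and turns lie within -1 to 1; 1 stands for 0.3 m of shift or pi/2 rad of turn. Its arguments: {"type":"object","properties":{"rows":{"type":"array"},"force":{"type":"number"}},"required":["rows"]}

```bash
mkdir -p pics; ls
python3 - <<'E'
from plant import ctrl,cams
import cv2,numpy as np
s=ctrl.get_state();print({k:np.round(v,3).tolist() for k,v in s.items()})
for n in("scene","top"):
    c=cams.read_camera(n);cv2.imwrite(f"pics/{n}0.png",c["color"][:,:,::-1]);print(n,c["fx"],c["fy"],c["cx"],c["cy"]);print(np.round(c["view"],4).tolist())
E
```

```text
pics
{'time': 0.0, 'qpos': [-1.361, 0.287, 1.578, 0.0, 1.279, -0.15], 'dq': [0.002, -0.001, -0.001, -0.0, 0.001, -0.0], 'joint_efforts': [0.001, -40.598, -29.262, -0.0, 0.006, 0.0], 'eef_pos': [0.238, -0.631, 0.23], 'tcp_rot': [0.403, 0.582, -0.402, 0.581], 'contact_force': [0.203, -0.524, 0.029], 'wrist_torque': [0.03, -0.02, -0.01], 'opening': 1.001}
scene 558.1263174927657 558.1263174927657 323.6503766919719 232.70113415415958
[[-0.4955, 0.8686, 0.0076, 0.2772], [0.6688, 0.387, -0.6348, -0.2972], [-0.5543, -0.3095, -0.7726, 1.7622], [0.0, 0.0, 0.0, 1.0]]
top 532.9755571160293 532.9755571160293 311.4123748581405 244.33590473766554
[[-0.0073, -0.9999, -0.0125, 0.0287], [-0.9969, 0.0083, -0.0788, 0.5652], [0.0789, 0.0119, -0.9968, 1.3485], [0.0, 0.0, 0.0, 1.0]]
```

View pics/scene0.png

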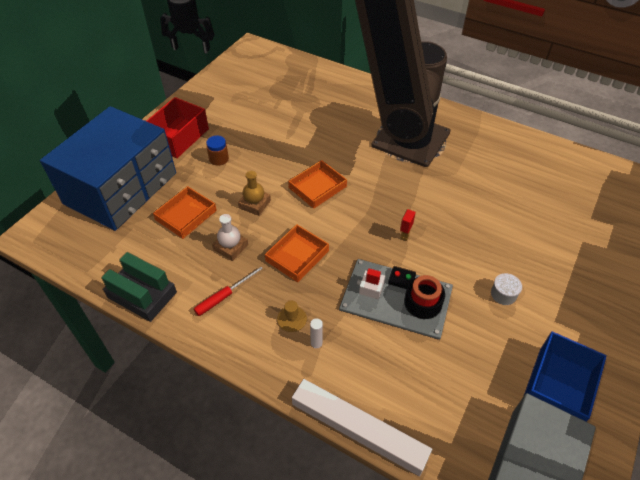

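View pics/top0.png

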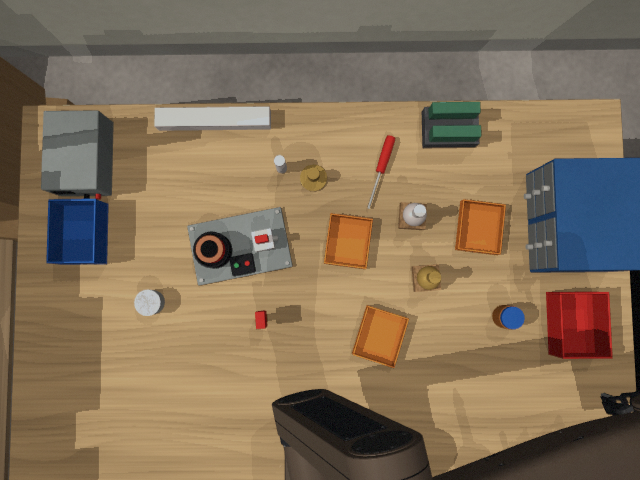

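```bash
cat > h.py <<'E'
from plant import ctrl,cams
import cv2,numpy as np
def cam(n):
    c=cams.read_camera(n);c["K"]=np.array([[c["fx"],0,c["cx"]],[0,c["fy"],c["cy"]],[0,0,1]]);c["P"]=c["K"]@np.array(c["view"])[:3];return c
def plane(c,uv,z):
    V=np.array(c["view"]);R=V[:3,:3];o=-R.T@V[:3,3];d=R.T@np.linalg.solve(c["K"],[*uv,1]);return o+d*(z-o[2])/d[2]
def tri(a,ua,b,ub):
    X=cv2.triangulatePoints(a["P"],b["P"],np.float64(ua).reshape(2,1),np.float64(ub).reshape(2,1))[:,0];X=X[:3]/X[3]
    return X,[np.round(proj(c,X)-u,1) for c,u in((a,ua),(b,ub))]
def proj(c,X):
    p=c["P"]@np.append(X,1);return p[:2]/p[2]
def crop(c,x0,y0,w,h):
    im=c["color"][y0:y0+h,x0:x0+w,::-1];return cv2.resize(im,(400,300),interpolation=cv2.INTER_CUBIC)
def tool(d):
    # world shift -> tool units
    from scipy.spatial.transform import Rotation as R
    return R.from_quat(ctrl.get_state()["tcp_rot"]).inv().apply(d)/0.3
E
python3 - <<'E'
from h import *
T=cam("top");S=cam("scene")
m=np.vstack([np.hstack([crop(T,185,205,112,84),crop(S,335,250,128,96)]),np.hstack([crop(T,385,195,112,84),crop(S,205,165,100,75)])])
cv2.imwrite("pics/m1.png",m)
hsv=cv2.cvtColor(T["color"],cv2.COLOR_RGB2HSV)
def blobs(c,lo,hi,roi,amin=15):
    h=cv2.cvtColor(c["color"],cv2.COLOR_RGB2HSV);k=cv2.inRange(h,lo,hi);z=np.zeros_like(k);x,y,w,hh=roi;z[y:y+hh,x:x+w]=k[y:y+hh,x:x+w]
    for q in cv2.findContours(z,0,2)[0]:
        if cv2.contourArea(q)>amin: print(np.round(cv2.minAreaRect(q)[0],1),np.round(cv2.minAreaRect(q)[1],1),round(cv2.minAreaRect(q)[2]),cv2.contourArea(q))
print("tray");blobs(T,(5,150,90),(17,255,255),(310,190,80,100),200)
print("red T");blobs(T,(0,190,90),(4,255,255),(245,220,40,40),8);print("red S");blobs(S,(0,190,90),(4,255,255),(350,255,40,40),8)
for u in [(349,241),(262,240),(429,277),(211,249)]:print(u,plane(T,u,0.05))
E
```

```text
tray
[348.  240.7] [43.2 51.3] 7 2111.0
red T
[261.  238.5] [ 6.9 12. ] 79 66.5
red S
[372.6 275.9] [11.9 12.6] 14 122.5
(349, 241) [ 0.5708936  -0.07077066  0.05      ]
(262, 240) [0.57526511 0.14869664 0.05      ]
(429, 277) [ 0.47884736 -0.26955974  0.05      ]
(211, 249) [0.55353803 0.27761652 0.05      ]
```

View pics/m1.png

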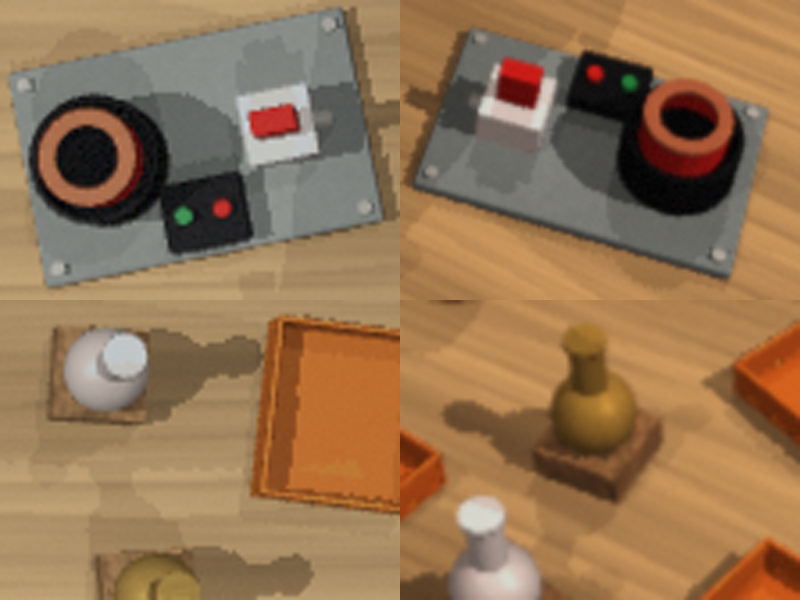

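Run:
```python
from h import *
T=cam("top");S=cam("scene")
t=lambda x,y:np.array([x/3.571+185,y/3.571+205])-.35
s=lambda x,y:np.array([(x-400)/3.125+335,y/3.125+250])-.35
ct=[plane(T,t(*p),.012) for p in[(10,72),(342,8),(384,215),(47,287)]]
cs=[plane(S,s(*p),.012) for p in[(768,108),(474,29),(415,186),(729,277)]]
for c in(ct,cs):
    c=np.array(c)[:,:2];print(c.round(4).tolist(),c.mean(0));(_,wh,a)=cv2.minAreaRect(np.float32(c*1000));print(wh,a)
print("ring",tri(T,t(86,157),S,s(687,117)))
print("plug",tri(T,t(275,119),S,s(522,69)))
def blob(c,lo,hi,roi):
    h=cv2.cvtColor(c["color"],cv2.COLOR_RGB2HSV);x,y,w,hh=roi;k=cv2.inRange(h[y:y+hh,x:x+w],lo,hi);return k
m=np.hstack([cv2.resize(T["color"][258:298,405:455,::-1],(400,320),interpolation=2),cv2.resize(S["color"][165:215,225:285,::-1],(384,320),interpolation=2)]);cv2.imwrite("pics/b.png",m)
b=[plane(T,u,.03)for u in[(348,240.7)]];print("tray",b)
```

```text
[[0.62, 0.3473], [0.6649, 0.1046], [0.5134, 0.0746], [0.4633, 0.3187]] [0.5654008  0.21128781]
(159.31813049316406, 249.21084594726562) 10.482476234436035
[[0.4651, 0.317], [0.5129, 0.0767], [0.6701, 0.1069], [0.6224, 0.3476]] [0.56761576 0.21206432]
(160.29312133789062, 245.9794921875) 11.208368301391602
ring (array([0.55305529, 0.27504891, 0.08153935]), [array([ 0.7, -0.3]), array([ 0.8, -0. ])])
plug (array([0.57723806, 0.14652331, 0.08249531]), [array([-0.2,  0.1]), array([-0.2, -0. ])])
tray [array([ 0.57338135, -0.0694015 ,  0.03      ])]
```

View pics/b.png

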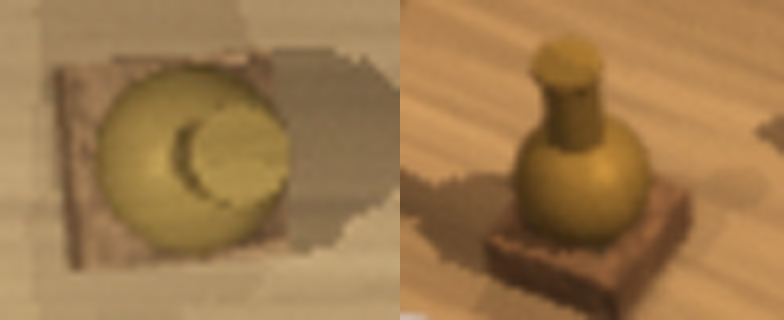

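```bash
cat >> h.py <<'E'
def go(target,zdir=None):
    "units for play_rows: shift to target TCP and turn about tool axes making tool x down, z along +-zdir(world yaw)"
    from scipy.spatial.transform import Rotation as R
    s=ctrl.get_state();r=R.from_quat(s["tcp_rot"]);M=r.as_matrix()
    out=[np.round(tool(np.array(target)-s["eef_pos"]),3).tolist()]
    if zdir is not None:
        for sg in(1,-1):
            z=sg*np.array([np.cos(zdir),np.sin(zdir),0]);x=np.array([0,0,-1.]);W=np.column_stack([x,np.cross(z,x),z])
            out.append(np.round((r.inv()*R.from_matrix(W)).as_rotvec()/(np.pi/2),3).tolist())
    print(np.round(s["eef_pos"],4).tolist(),"t",round(s["time"],2),"q6",np.round(s["qpos"][5],2),"->",out)
E
python3 - <<'E'
from h import *
from scipy.spatial.transform import Rotation as R
print(R.from_quat(ctrl.get_state()["tcp_rot"]).as_matrix().round(3))
T=cam("top");S=cam("scene")
print("collar",tri(T,(434.7,277.1),S,(251,174.6)))
go((.45,-.42,.25),np.radians(10.9)); go((.577,.147,.25))
E
```

```text
[[-0.     0.936  0.352]
 [ 0.001  0.352 -0.936]
 [-1.     0.    -0.001]]
collar (array([ 0.47786147, -0.27032612,  0.11501552]), [array([ 0.3, -0.2]), array([0.3, 0. ])])
[0.2377, -0.6317, 0.2312] t 0.4 q6 -0.15 -> [[-0.063, 0.911, -0.411], [-0.892, -0.0, -0.0], [1.108, -0.0, 0.0]]
[0.2377, -0.6317, 0.2312] t 0.4 q6 -0.15 -> [[-0.062, 1.973, -2.031]]
```

>>> play_rows(
  rows=[
    [50,[-0.06,0.91,-0.41],[-0.45,0,0]],
    [50,[-0.06,0.91,-0.41],[-0.45,0,0]],
    [50,[-0.06,0.91,-0.41],[-0.45,0,0]],
    [50,[-0.06,0.91,-0.41],[-0.45,0,0]],
    [50,[-0.06,0.91,-0.41],[-0.45,0,0]],
    [50,[-0.06,0.91,-0.41],[-0.45,0,0]],
    [50,[-0.06,0.91,-0.41],[-0.45,0,0]],
    [50,[-0.06,0.91,-0.41],[-0.45,0,0]],
    [50,[-0.06,0.91,-0.41],[-0.45,0,0]],
    [50,[-0.06,0.91,-0.41],[-0.45,0,0]],
  ],
  force=60,
)

```text
time: 1.23
eef_pos: [0.4499, -0.4206, 0.2494]
tcp_rot: [0.176, 0.685, -0.176, 0.685]
contact_force: [1.1, 0.1, -0.4]
opening: 0.5
```

Run:
```python
from h import *
go((.53,-.13,.25),np.radians(10.9)); go((.577,.147,.15))
```

```text
[0.4499, -0.4206, 0.2494] t 1.23 q6 -0.41 -> [[-0.003, 0.977, -0.233], [-0.441, -0.0, 0.001], [1.559, 0.001, 0.0]]
[0.4499, -0.4206, 0.2494] t 1.23 q6 -0.41 -> [[0.33, 1.862, -0.541]]
```

>>> play_rows(
  rows=[
    [50,[0,0.98,-0.23],[-0.441,0,0]],
    [50,[0,0.98,-0.23],[-0.441,0,0]],
    [50,[0,0.98,-0.23],[-0.441,0,0]],
    [50,[0,0.98,-0.23],[-0.441,0,0]],
    [50,[0,0.98,-0.23],[-0.441,0,0]],
    [50,[0,0.98,-0.23],[-0.441,0,0]],
    [50,[0,0.98,-0.23],[-0.441,0,0]],
    [50,[0,0.98,-0.23],[-0.441,0,0]],
    [50,[0,0.98,-0.23],[-0.441,0,0]],
  ],
)

```text
time: 1.98
eef_pos: [0.5315, -0.129, 0.2492]
tcp_rot: [-0.067, 0.704, 0.067, 0.704]
contact_force: [0.3, -0.0, 0.9]
opening: 0.497
```

Run:
```python
from h import *
go((.5775,.147,.12),np.radians(10.9)); go((.577,.147,.051))
```

```text
[0.5315, -0.129, 0.2492] t 1.98 q6 -0.61 -> [[0.431, 0.874, 0.325], [0.0, -0.0, 0.0], [-2.0, -0.0, -0.0]]
[0.5315, -0.129, 0.2492] t 1.98 q6 -0.61 -> [[0.661, 0.875, 0.323]]
```

>>> play_rows(
  rows=[
    [50,[0.2,0.874,0.325],[0,0,0]],
    [50,[0.2,0.874,0.325],[0,0,0]],
    [50,[0.2,0.874,0.325],[0,0,0]],
    [50,[0.2,0.874,0.325],[0,0,0]],
    [50,[0.2,0.874,0.325],[0,0,0]],
    [50,[0.2,0.874,0.325],[0,0,0]],
    [50,[0.2,0.874,0.325],[0,0,0]],
    [50,[0.43,0.874,0.325],[0,0,0]],
    [50,[0.43,0.874,0.325],[0,0,0]],
    [50,[0.43,0.874,0.325],[0,0,0]],
  ],
)

```text
time: 2.82
eef_pos: [0.5742, 0.1434, 0.1129]
tcp_rot: [-0.066, 0.709, 0.066, 0.699]
contact_force: [-1.5, 0.1, -0.9]
opening: 0.499
```

Run:
```python
from h import *
T=cam("top");S=cam("scene")
m=np.hstack([crop(T,185,180,120,90),crop(S,330,220,128,96)]);cv2.imwrite("pics/c.png",m)
go((.5775,.147,.051),np.radians(10.9))
```

```text
[0.5781, 0.1437, 0.1193] t 2.92 q6 -0.11 -> [[0.228, 0.011, 0.001], [-0.003, -0.002, 0.0], [1.997, 0.0, 0.003]]
```

View pics/c.png

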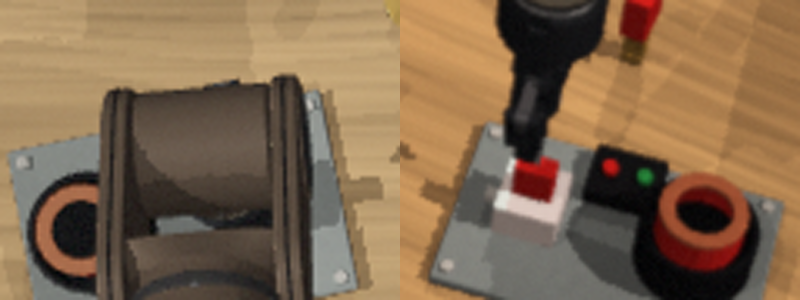

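>>> play_rows(
  rows=[
    [50,[0.1,0.011,0],[0,0,0]],
    [50,[0.16,0.011,0],[0,0,0]],
    [50,[0.228,0.011,0],[0,0,0]],
    [50,[0.228,0.011,0],[0,0,0]],
    [50,[0.228,0.011,0],[0,0,0]],
    [0,[0.228,0.011,0],[0,0,0]],
    [0,[0.228,0.011,0],[0,0,0]],
    [0,[0.228,0.011,0],[0,0,0]],
    [0,[0.228,0.011,0],[0,0,0]],
    [0,[0.228,0.011,0],[0,0,0]],
  ],
  force=60,
)

```text
time: 3.75
eef_pos: [0.5776, 0.1486, 0.0548]
tcp_rot: [-0.067, 0.704, 0.066, 0.704]
contact_force: [-5.6, -3.0, 6.9]
opening: 0.201
```

>>> play_rows(
  rows=[
    [0,[0,0,0],[0,0,0]],
    [0,[-0.03,0,0],[0,0,0]],
    [0,[-0.06,0,0],[0,0,0]],
    [0,[-0.1,0,0],[0,0,0]],
    [0,[-0.14,0,0],[0,0,0]],
    [0,[-0.18,0,0],[0,0,0]],
    [0,[-0.25,0,0],[0,0,0]],
    [0,[-0.35,0,0],[0,0,0]],
    [0,[-0.4,0,0],[0,0,0]],
    [0,[-0.4,0,0],[0,0,0]],
  ],
)

```text
time: 4.58
eef_pos: [0.581, 0.1498, 0.1789]
tcp_rot: [-0.067, 0.7, 0.067, 0.708]
contact_force: [0.5, -0.4, 0.6]
opening: 0.195
```

Run:
```python
from h import *
T=cam("top");S=cam("scene")
m=np.hstack([crop(T,185,180,120,90),crop(S,310,180,160,120)]);cv2.imwrite("pics/d.png",m)
go((.573,-.069,.19),np.radians(-4));
```

```text
[0.5781, 0.1495, 0.1734] t 4.68 q6 -0.11 -> [[-0.056, -0.712, -0.153], [0.165, 0.002, -0.0], [-1.835, 0.0, 0.003]]
```

View pics/d.png

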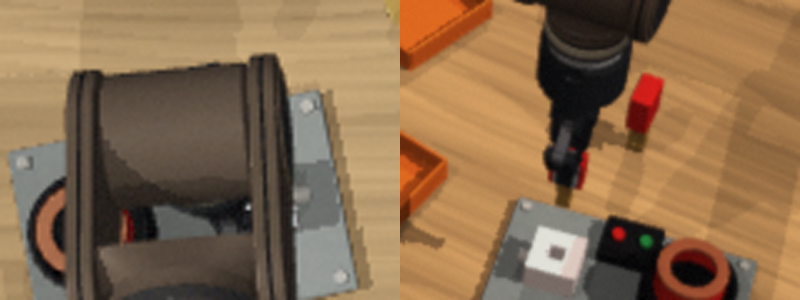

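>>> play_rows(
  rows=[
    [0,[-0.056,-0.712,-0.153],[0.165,0,0]],
    [0,[-0.056,-0.712,-0.153],[0.165,0,0]],
    [0,[-0.056,-0.712,-0.153],[0.165,0,0]],
    [0,[-0.056,-0.712,-0.153],[0.165,0,0]],
    [0,[-0.056,-0.712,-0.153],[0.165,0,0]],
    [0,[-0.056,-0.712,-0.153],[0.165,0,0]],
    [0,[0.2,-0.712,-0.153],[0.165,0,0]],
    [0,[0.33,-0.712,-0.153],[0.165,0,0]],
    [0,[0.38,-0.712,-0.153],[0.165,0,0]],
    [0,[0.38,-0.712,-0.153],[0.165,0,0]],
  ],
)

```text
time: 5.52
eef_pos: [0.5649, -0.0668, 0.048]
tcp_rot: [0.027, 0.713, -0.023, 0.7]
contact_force: [-2.5, -0.0, -2.2]
opening: 0.194
```

Run:
```python
from h import *
S=cam("scene");T=cam("top")
m=np.hstack([crop(T,290,180,120,90),crop(S,230,180,160,120)]);cv2.imwrite("pics/e.png",m)
go((.573,-.069,.047),np.radians(-4)); print(ctrl.get_state()["contact_force"])
```

```text
[0.5695, -0.0679, 0.0543] t 5.62 q6 -0.23 -> [[0.024, -0.003, 0.012], [-0.0, -0.005, -0.001], [2.0, -0.002, 0.008]]
[-0.59966036 -0.53523898 -0.05569446]
```

View pics/e.png

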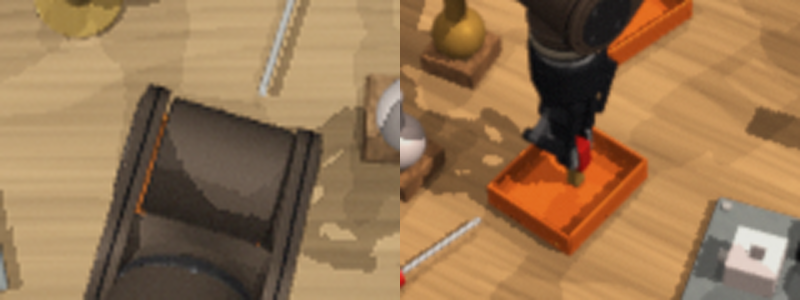

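>>> play_rows(
  rows=[
    [0,[0.01,0,0],[0,0,0]],
    [0,[0.02,0,0],[0,0,0]],
    [0,[0.03,0,0],[0,0,0]],
    [0,[0.03,0,0],[0,0,0]],
    [0,[0.03,0,0],[0,0,0]],
  ],
)

```text
time: 6.03
eef_pos: [0.5732, -0.0692, 0.0502]
tcp_rot: [0.025, 0.706, -0.025, 0.707]
contact_force: [-0.1, 0.9, -0.3]
opening: 0.197
```

>>> play_rows(
  rows=[
    [0,[0.01,0,0],[0,0,0]],
    [0,[0.02,0,0],[0,0,0]],
    [0,[0.025,0,0],[0,0,0]],
    [0,[0.025,0,0],[0,0,0]],
    [0,[0.025,0,0],[0,0,0]],
  ],
)

```text
time: 6.45
eef_pos: [0.5739, -0.0695, 0.0467]
tcp_rot: [0.025, 0.707, -0.025, 0.707]
contact_force: [-8.1, 1.2, 22.2]
opening: 0.195
```

>>> play_rows(
  rows=[
    [0,[-0.015,0,0],[0,0,0]],
    [0,[-0.015,0,0],[0,0,0]],
    [24,[-0.015,0,0],[0,0,0]],
    [32,[-0.015,0,0],[0,0,0]],
    [45,[-0.015,0,0],[0,0,0]],
    [45,[-0.015,0,0],[0,0,0]],
    [45,[-0.08,0,0],[0,0,0]],
    [45,[-0.2,0,0],[0,0,0]],
    [45,[-0.33,0,0],[0,0,0]],
    [45,[-0.5,0,0],[0,0,0]],
  ],
)

```text
time: 7.28
eef_pos: [0.5712, -0.0688, 0.1817]
tcp_rot: [0.025, 0.708, -0.025, 0.705]
contact_force: [1.0, 0.5, -0.0]
opening: 0.45
```

Run:
```python
from h import *
S=cam("scene")
cv2.imwrite("pics/f.png",crop(S,230,180,160,120))
go((.478,-.27,.2),np.radians(-33)); go((.478,-.27,.2),np.radians(0)); print(ctrl.get_state()["opening"],ctrl.get_state()["qpos"])
```

```text
[0.5768, -0.0703, 0.1933] t 7.33 q6 -0.23 -> [[-0.024, -0.687, -0.281], [0.322, 0.009, -0.0], [-1.678, 0.0, 0.012]]
[0.5768, -0.0703, 0.1933] t 7.33 q6 -0.23 -> [[-0.024, -0.687, -0.281], [-0.045, 0.009, 0.002], [1.955, 0.004, -0.014]]
0.4498139150256835 [-2.95748489e-01  1.07842635e-01  1.85575798e+00  4.75522221e-05
  1.16370591e+00 -2.25426742e-01]
```

View pics/f.png

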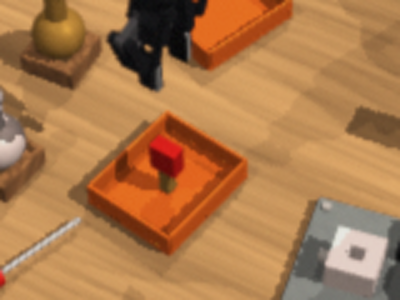

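>>> play_rows(
  rows=[
    [55,[0,-0.687,-0.281],[0.322,0,0]],
    [55,[0,-0.687,-0.281],[0.322,0,0]],
    [55,[0,-0.687,-0.281],[0.322,0,0]],
    [55,[0,-0.687,-0.281],[0.322,0,0]],
    [55,[0,-0.687,-0.281],[0.322,0,0]],
    [55,[0,-0.687,-0.281],[0.322,0,0]],
    [55,[0,-0.687,-0.281],[0.322,0,0]],
    [55,[0.1,-0.687,-0.281],[0.322,0,0]],
    [55,[0.17,-0.687,-0.281],[0.322,0,0]],
    [55,[0.17,-0.687,-0.281],[0.322,0,0]],
  ],
)

```text
time: 8.17
eef_pos: [0.4713, -0.2658, 0.1258]
tcp_rot: [0.202, 0.681, -0.199, 0.675]
contact_force: [-0.3, 1.1, -0.9]
opening: 0.551
```

Run:
```python
from h import *
S=cam("scene");T=cam("top")
cv2.imwrite("pics/g.png",np.hstack([crop(T,385,210,112,84),crop(S,200,130,100,75)]))
go((.478,-.27,.078),np.radians(-33))
for c in(T,S):
  for X in([.478,-.27,.1],[.478,-.27,.116]):print(proj(c,X))
```

```text
[0.4737, -0.2676, 0.1302] t 8.27 q6 -0.13 -> [[0.174, 0.001, 0.017], [0.0, -0.002, -0.0], [-2.0, 0.001, -0.003]]
[433.49839562 276.98412798]
[434.95039414 276.86500879]
[251.86458844 178.70223129]
[251.31475845 174.45269931]
```

View pics/g.png

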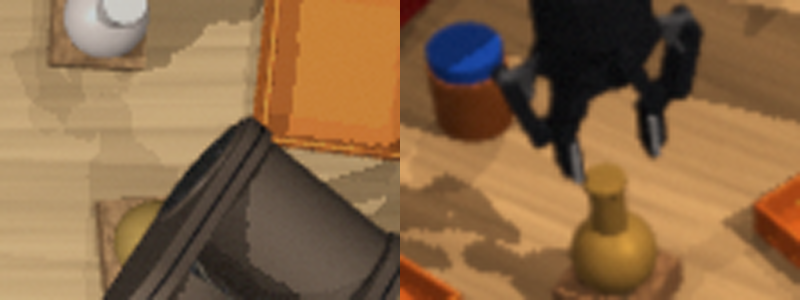

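>>> play_rows(
  rows=[
    [55,[0.03,0,0.017],[0,0,0]],
    [55,[0.07,0,0.017],[0,0,0]],
    [55,[0.12,0,0.017],[0,0,0]],
    [55,[0.17,0,0.017],[0,0,0]],
    [55,[0.17,0,0.017],[0,0,0]],
    [35,[0.17,0,0.017],[0,0,0]],
    [0,[0.17,0,0.017],[0,0,0]],
    [0,[0.17,0,0.017],[0,0,0]],
    [0,[0.17,0,0.017],[0,0,0]],
    [0,[0.17,0,0.017],[0,0,0]],
  ],
  force=90,
)

```text
time: 9.1
eef_pos: [0.4784, -0.2717, 0.0807]
tcp_rot: [0.201, 0.678, -0.201, 0.678]
contact_force: [-0.2, 0.5, -1.0]
opening: 0.309
```

>>> play_rows(
  rows=[
    [0,[0,0,0],[0,0,0]],
    [0,[0,0,0],[0,0,0]],
    [0,[0,0,0],[0,0,0]],
    [0,[-0.05,0,0],[0,0,0]],
    [0,[-0.1,0,0],[0,0,0]],
    [0,[-0.2,0,0],[0,0,0]],
    [0,[-0.3,0,0],[0,0,0]],
    [0,[-0.4,0,0],[0,0,0]],
    [0,[-0.4,0,0],[0,0,0]],
    [0,[-0.4,0,0],[0,0,0]],
  ],
)

```text
time: 9.93
eef_pos: [0.4789, -0.2722, 0.2018]
tcp_rot: [0.2, 0.677, -0.202, 0.679]
contact_force: [-0.2, 0.6, -3.1]
opening: 0.313
```

Run:
```python
from h import *
S=cam("scene");T=cam("top")
cv2.imwrite("pics/i.png",crop(S,200,90,120,90))
go((.553,.0,.205),np.radians(-5))
print(ctrl.get_state()["contact_force"],ctrl.get_state()["opening"])
```

```text
[0.4771, -0.2707, 0.1978] t 10.03 q6 -0.12 -> [[-0.023, 0.894, -0.28], [-0.311, -0.002, -0.001], [1.689, -0.001, 0.003]]
[ 0.73316256 -0.03941628 -3.54532678] 0.30986781716436873
```

View pics/i.png

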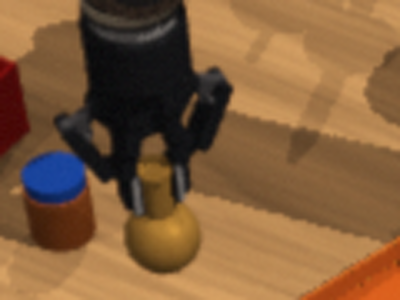

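>>> play_rows(
  rows=[
    [0,[-0.02,0.894,-0.28],[-0.311,0,0]],
    [0,[-0.02,0.894,-0.28],[-0.311,0,0]],
    [0,[-0.02,0.894,-0.28],[-0.311,0,0]],
    [0,[-0.02,0.894,-0.28],[-0.311,0,0]],
    [0,[-0.02,0.894,-0.28],[-0.311,0,0]],
    [0,[-0.02,0.894,-0.28],[-0.311,0,0]],
    [0,[-0.02,0.894,-0.28],[-0.311,0,0]],
    [0,[-0.02,0.894,-0.28],[-0.311,0,0]],
    [0,[-0.02,0.894,-0.28],[-0.311,0,0]],
  ],
)

```text
time: 10.78
eef_pos: [0.5525, 0.0011, 0.2029]
tcp_rot: [0.03, 0.708, -0.03, 0.705]
contact_force: [-0.1, 0.1, -3.4]
opening: 0.316
```

Run:
```python
from h import *
go((.5535,.2755,.18),np.radians(20))
```

```text
[0.5525, 0.0011, 0.2029] t 10.78 q6 -0.1 -> [[0.077, 0.912, -0.073], [-0.276, -0.003, -0.001], [1.724, -0.001, 0.005]]
```

>>> play_rows(
  rows=[
    [0,[0,0.912,-0.073],[-0.276,0,0]],
    [0,[0,0.912,-0.073],[-0.276,0,0]],
    [0,[0,0.912,-0.073],[-0.276,0,0]],
    [0,[0,0.912,-0.073],[-0.276,0,0]],
    [0,[0,0.912,-0.073],[-0.276,0,0]],
    [0,[0,0.912,-0.073],[-0.276,0,0]],
    [0,[0.07,0.912,-0.073],[-0.276,0,0]],
    [0,[0.07,0.912,-0.073],[-0.276,0,0]],
    [0,[0.07,0.912,-0.073],[-0.276,0,0]],
    [0,[0.07,0.912,-0.073],[-0.276,0,0]],
  ],
)

```text
time: 11.62
eef_pos: [0.5556, 0.2721, 0.1832]
tcp_rot: [-0.122, 0.698, 0.121, 0.695]
contact_force: [-0.6, -1.1, -2.3]
opening: 0.313
```

Run:
```python
from h import *
S=cam("scene");T=cam("top")
cv2.imwrite("pics/j.png",np.hstack([crop(T,165,180,120,90),crop(S,375,200,120,90)]))
go((.5535,.2755,.137),np.radians(20))
print(ctrl.get_state()["contact_force"],ctrl.get_state()["opening"])
s=ctrl.get_state();p=np.array(s["eef_pos"])-[0,0,.033]; print("ball centre exp px",proj(S,p),proj(T,p))
```

```text
[0.5566, 0.2719, 0.185] t 11.72 q6 -0.05 -> [[0.16, 0.015, -0.006], [-0.004, -0.0, 0.0], [1.996, 0.0, 0.0]]
[-0.68003175  0.07920597 -2.27647061] 0.311547343116721
ball centre exp px [430.10221529 270.05462476] [204.68832377 244.6168064 ]
```

View pics/j.png

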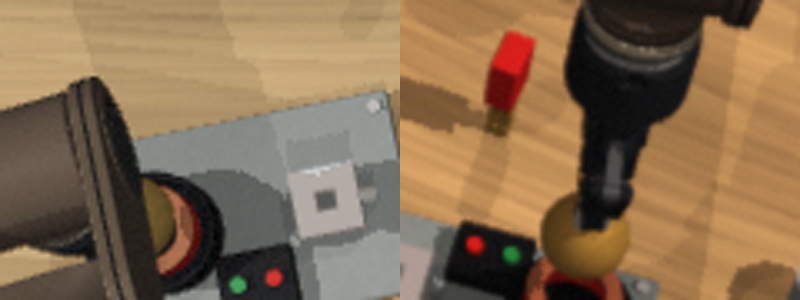

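>>> play_rows(
  rows=[
    [0,[0.03,0.015,-0.006],[0,0,0]],
    [0,[0.06,0.015,-0.006],[0,0,0]],
    [0,[0.09,0.015,-0.006],[0,0,0]],
    [0,[0.12,0.015,-0.006],[0,0,0]],
    [0,[0.14,0.015,-0.006],[0,0,0]],
    [0,[0.16,0.015,-0.006],[0,0,0]],
    [0,[0.16,0.015,-0.006],[0,0,0]],
    [0,[0.16,0.015,-0.006],[0,0,0]],
  ],
)

```text
time: 12.38
eef_pos: [0.5534, 0.277, 0.1383]
tcp_rot: [-0.122, 0.696, 0.121, 0.697]
contact_force: [-1.4, -2.4, 2.8]
opening: 0.314
```

>>> play_rows(
  rows=[
    [0,[0.012,0,0],[0,0,0]],
    [0,[0.024,0,0],[0,0,0]],
    [0,[0.036,0,0],[0,0,0]],
    [0,[0.048,0,0],[0,0,0]],
    [0,[0.06,0,0],[0,0,0]],
    [0,[0.065,0,0],[0,0,0]],
    [0,[0.065,0,0],[0,0,0]],
    [0,[0.065,0,0],[0,0,0]],
  ],
)

```text
time: 13.05
eef_pos: [0.554, 0.2771, 0.1204]
tcp_rot: [-0.122, 0.696, 0.122, 0.697]
contact_force: [-3.8, -4.1, 10.4]
opening: 0.31
```

>>> play_rows(
  rows=[
    [0,[0.008,-0.004,0],[0,0,0]],
    [0,[0.016,-0.004,0],[0,0,0]],
    [0,[0.016,-0.004,0],[0,0,0]],
    [0,[0.016,-0.004,0],[0,0,0]],
  ],
)

```text
time: 13.38
eef_pos: [0.555, 0.2761, 0.1176]
tcp_rot: [-0.122, 0.695, 0.122, 0.698]
contact_force: [-4.6, -6.1, 16.2]
opening: 0.312
```

>>> play_rows(
  rows=[
    [0,[0.008,-0.004,0],[0,0,0]],
    [0,[0.012,-0.004,0],[0,0,0]],
    [0,[0.012,-0.004,0],[0,0,0]],
    [0,[0.012,-0.004,0],[0,0,0]],
  ],
)

```text
time: 13.72
eef_pos: [0.5562, 0.2753, 0.1172]
tcp_rot: [-0.122, 0.695, 0.122, 0.698]
contact_force: [-9.1, -6.4, 26.8]
opening: 0.317
```

Run:
```python
from h import *
S=cam("scene");T=cam("top")
a=cv2.resize(S["color"][255:345,370:490,::-1],(400,300),interpolation=2)
cv2.imwrite("pics/k.png",np.hstack([np.vstack([a,crop(T,165,190,120,90)]),np.vstack([crop(S,230,180,160,120),crop(S,330,210,160,120)])]))
s=ctrl.get_state();print(s["eef_pos"],s["contact_force"],s["tcp_rot"])
```

```text
[0.55618746 0.27529207 0.11726123] [-9.22464008 -7.1639818  26.55834925] [-0.12228058  0.69470168  0.12170055  0.69830223]
```

View pics/k.png

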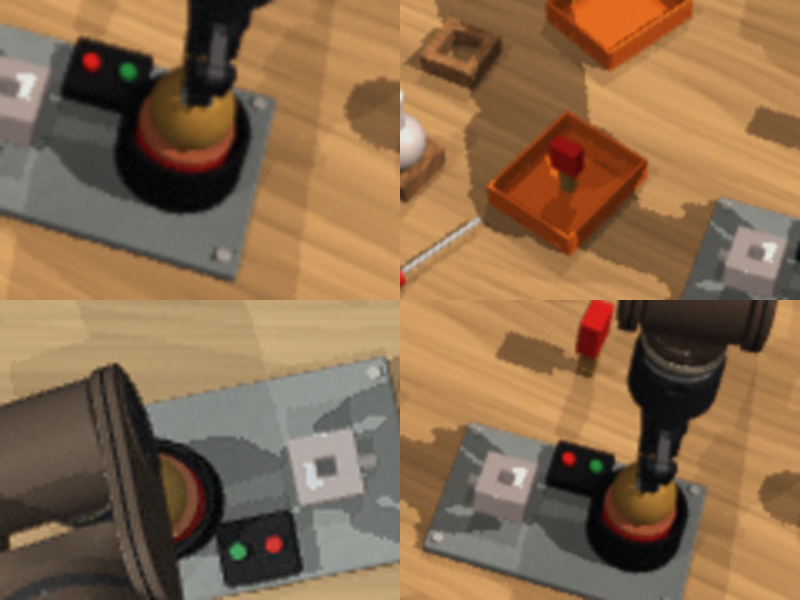

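Run:
```python
from h import *
S=cam("scene");T=cam("top")
V=np.array(S["view"]);o=-V[:3,:3].T@V[:3,3]
C=np.array([.554,.275]);d=o[:2]-C;d/=np.linalg.norm(d)
for z in(.084,.074,.070,.067,.064,.062,.058):
    p=[proj(S,[*(C+d*r),z]).round(1).tolist() for r in(.034,.046)];print(z,"r34,r46 scene",p,"top -y edge",proj(T,[.554+.034*.1,.275-.034,z]).round(1))
print("scene col");u=int(round(proj(S,[*(C+d*.034),.064])[0]))
for v in range(290,322):print(v,S["color"][v,u].tolist(),end=" ")
print("\ntop row");v=int(round(proj(T,[.554,.275-.034,.064])[1]))
for uu in range(205,235):print(uu,T["color"][v,uu].tolist(),end=" ")
```

```text
0.084 r34,r46 scene [[424.1, 298.4], [423.0, 302.6]] top -y edge [223.1 246.3]
0.074 r34,r46 scene [[423.5, 300.8], [422.3, 304.9]] top -y edge [223.8 246.6]
0.07 r34,r46 scene [[423.2, 301.7], [422.1, 305.9]] top -y edge [224.1 246.8]
0.067 r34,r46 scene [[423.0, 302.4], [421.9, 306.6]] top -y edge [224.3 246.9]
0.064 r34,r46 scene [[422.9, 303.1], [421.7, 307.2]] top -y edge [224.5 246.9]
0.062 r34,r46 scene [[422.7, 303.5], [421.6, 307.7]] top -y edge [224.7 247. ]
0.058 r34,r46 scene [[422.5, 304.5], [421.4, 308.6]] top -y edge [224.9 247.1]
scene col
290 [122, 86, 35] 291 [119, 83, 35] 292 [111, 78, 30] 293 [104, 73, 30] 294 [98, 68, 29] 295 [91, 63, 26] 296 [83, 58, 24] 297 [76, 52, 21] 298 [72, 49, 22] 299 [81, 44, 22] 300 [111, 56, 34] 301 [146, 72, 44] 302 [151, 76, 48] 303 [116, 54, 35] 304 [106, 23, 14] 305 [94, 15, 13] 306 [47, 13, 14] 307 [20, 16, 15] 308 [11, 10, 10] 309 [9, 7, 8] 310 [3, 6, 4] 311 [10, 7, 8] 312 [7, 7, 6] 313 [7, 5, 6] 314 [7, 6, 7] 315 [11, 7, 9] 316 [8, 6, 10] 317 [10, 8, 10] 318 [21, 20, 20] 319 [77, 78, 74] 320 [104, 105, 100] 321 [111, 111, 106] 
top row
205 [69, 58, 48] 206 [32, 29, 25] 207 [35, 30, 24] 208 [37, 31, 29] 209 [34, 30, 25] 210 [36, 33, 25] 211 [38, 33, 30] 212 [39, 36, 31] 213 [44, 36, 30] 214 [75, 62, 38] 215 [104, 80, 42] 216 [103, 80, 39] 217 [101, 81, 42] 218 [98, 76, 39] 219 [91, 70, 35] 220 [82, 62, 28] 221 [112, 70, 47] 222 [125, 76, 55] 223 [121, 73, 51] 224 [95, 43, 30] 225 [83, 15, 15] 226 [47, 18, 18] 227 [25, 22, 23] 228 [26, 23, 23] 229 [11, 10, 13] 230 [13, 12, 20] 231 [21, 20, 21] 232 [69, 71, 69] 233 [108, 111, 106] 234 [110, 112, 109]
```

Run:
```python
from h import *
a=cv2.imread("pics/scene0.png")[:,:,::-1]
for v in range(292,312):print(v,a[v,423].tolist(),end=" ")
print(tool(np.array([-.0025,-.002,0])).round(4))
```

```text
292 [19, 12, 10] 293 [73, 36, 24] 294 [154, 77, 48] 295 [174, 88, 53] 296 [169, 86, 52] 297 [150, 76, 48] 298 [105, 49, 30] 299 [84, 21, 15] 300 [89, 15, 11] 301 [90, 13, 11] 302 [89, 11, 10] 303 [89, 11, 7] 304 [89, 8, 6] 305 [83, 9, 11] 306 [43, 13, 13] 307 [16, 13, 13] 308 [8, 7, 8] 309 [6, 6, 8] 310 [9, 8, 8] 311 [2, 3, 3] [-0.     -0.0034 -0.0101]
```

>>> play_rows(
  rows=[
    [0,[0,-0.002,-0.005],[0,0,0]],
    [0,[0.003,-0.003,-0.008],[0,0,0]],
    [0,[0.003,-0.003,-0.008],[0,0,0]],
    [0,[0.003,-0.003,-0.008],[0,0,0]],
    [0,[0.003,-0.003,-0.008],[0,0,0]],
    [0,[0.003,-0.003,-0.008],[0,0,0]],
  ],
)

```text
time: 14.42
eef_pos: [0.5556, 0.2742, 0.117]
tcp_rot: [-0.122, 0.693, 0.122, 0.7]
contact_force: [-6.8, -4.5, 26.0]
opening: 0.308
```

Run:
```python
from h import *
S=cam("scene")
print([(v,S["color"][v,423].tolist()) for v in range(300,308)],ctrl.get_state()["eef_pos"],ctrl.get_state()["contact_force"])
print(ctrl.sign_off())
```

```text
[(300, [116, 59, 37]), (301, [149, 74, 46]), (302, [148, 75, 46]), (303, [116, 53, 33]), (304, [109, 26, 18]), (305, [95, 17, 12]), (306, [48, 14, 14]), (307, [21, 16, 17])] [0.55565473 0.27420598 0.11706275] [-6.39070192 -5.68143462 26.34889256]
the job is handed in; nothing more can be done
None
```

The job is handed in at about 14.5 s, with the ball still gripped and the ring held down. One check disagreed: a thin red line was still visible just outside the ring.

**Plug:** I pulled the red plug straight up out of the socket and stood it in the orange tray farthest to the robot's left. The last picture shows it standing there and the socket empty.

**Ball and ring:** I took the brass ball by its neck, set it upright in the copper ring and pressed the ring down to its stop.

**Last checks on the ring:**
- **Travel:** the tool went down about 21 mm from first contact. The ring's edge moved about 5 pixels in the scene view, also about 21 mm, against a full travel of 20 mm.
- **Stop:** with 3.6 mm more commanded, the tool moved only 0.4 mm and the force rose from 16 to 27 N. That is a hard stop, beyond the spring's 14 N.
- **Red band (disagreed):** about 2 pixels of red still showed in both views. I take this to be the gap between ring and housing seen from above, but I could not confirm it.
- **Side force:** a sideways force of about 8 to 9 N remained on the ball, so it is slightly off-centre in the ring.

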